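# Draw a chisel and hold its edge in the inspection lamp's beam

### The arm

A 6-joint arm with a two-finger parallel gripper is mounted at the origin on the work surface. World frame = base frame: x ahead of the robot, y to its left, z up, the work surface at z = 0. Lengths are in m, angles in rad, forces in N, time in s.
With the tool pointing down it reaches from about 0.3 to 0.875 m from the base axis. Payload 6.4 kg.
Tool frame: the origin (TCP) lies at the very end of the fingers, on their centre line; the grasp point (between the pads) lies 19 mm behind it (r.hold_point_z is the distance from the TCP to the grasp point, in m); z points along the fingers, y is the line along which they close (so a half turn about z gives the same grasp; the last joint's range is limited). The gripper opens to 88 mm and grips with 3 to 60 N. Pads are 18 mm wide; open, the fingers measure 123 mm over their backs; the gripper's body (75 mm by 187 mm) begins 45 mm behind the grasp point.
Start: joints at [1.029, 0.181, 1.607, -0, 1.354, -0.206], TCP at [0.189, 0.543, 0.239] pointing down, gripper open.
Joint ranges: [-2.99, 2.99], [-0.89, 2.07], [0.3, 2.58], [-1.14, 4.28], [0, 2.63], [-3.12, 3.12]. Speed limits (rad/s): [2.57, 2.57, 3.01, 3.14, 3.14, 3.14].

### API

Orientations are given as a unit quaternion [x, y, z, w].
In Python, from station import r, cams, regions_of gives the robot as it stands. Calls block until the motion is done:
- r.move_ptp(position, orientation): joint-space move of the TCP to a pose.
- r.movel(position, vel=0.15, orientation=None): straight line of the TCP; orientation=None keeps the orientation; vel is the mean speed in m/s.
- r.move_j(angles): joint-space move.
- r.set_gripper(opening): finger opening in m; the grip force is fixed at half the most; returns when the fingers have stopped.
- r.wait(seconds).
- r.inverse_kinematics(position, orientation): joint angles nearest the present ones, or None.
- cams.get_image(name): name is "scene" or "top" or "wrist"; returns a dict with "image" (400x640x3 uint8, blue, green, red), "range_z" (400x640 float32, m along the optical axis (not along the pixel's ray), 0 where there is no reading), "K" (3x3 intrinsics, pixels), "origin" and "attitude" of the camera in the world; the wrist camera has in their place "T_tool_cam" (4x4, takes a point from camera to tool coordinates, whose origin is the TCP and whose axes are the flange's). Camera axes: x right, y up, looking along -z (the intrinsics and any distortion apply to the point x, -y, -z); pixel columns grow to the right and rows downward; lengths in m; the calibration is good to about 2 mm. The wrist camera is an equidistant fisheye: a pixel r from the principal point sees the ray r / f radians off the axis. A picture is of the moment at which its call begins: read the wrist's pose just before it.
A pose or a line that the arm cannot do raises r.Unreachable and nothing moves.
- r.job_done(): hands the job in; it is judged then, once.
Trained networks look in the newest picture that a camera, given by its name, has taken for a name from the list of things; names that differ only in an ending like _2 or _b are one class to them, and where a whole thing is asked for, a point or a joint stands for the part that bears it (a point fixed in the world has none). Each returns a list of dicts, best first, with "p" (0 to 1); they miss things now and then, are a little off and sometimes report something else, mostly with a low value. They report only what shows in the picture. A call takes as long as a camera call. They do not tell look-alikes from the thing itself.
- regions_of(thing, camera): "region" (400x640 bool, what is visible of it) and "uv" ([column, row] in pixels, amid what is visible of it).
Readings, each from a call of its own:
- r.current_t(): time.
- r.current_joint_positions(): joint angles.
- r.current_joint_vel(): joint speeds.
- r.current_tau(): joint torques, N m.
- r.current_eef_pos(): TCP position.
- r.current_eef_rot(): TCP orientation.
- r.current_force(): force on the tool from outside, world axes, zero at the start.
- r.current_torque(): the same for the moment, N m.
- r.current_grip_width(): finger opening in m.
- r.current_grip_force(): force on a finger pad.
Only numpy, scipy, OpenCV 4.12 (cv2) and the standard library are available. Lean on these libraries where they do the work, as an engineer would, in place of code of your own. Each camera call takes 0.05 s, during which the arm holds its last target. There are 200 camera calls.

### The job

Draw the broad chisel (the one with the widest blade and the stoutest, tallest handle in the bench rack) straight up out of its slot and show its cutting edge to the inspection lamp: hold the chisel sloping at 45 degrees, edge end lowest, with the cutting edge in the middle of the beam about 100 mm in front of the lens and the flat of the blade facing the lamp. Finish while still holding it there, still and in the air, with neither chisel nor robot touching the lamp, and leave the other tools and things where they are.

Things in the scene. Friction and masses are not known exactly. Their poses are not given: they have to be found in the camera images.
- chisel: Broad chisel, loose, about 0.18 kg: the stoutest and tallest handle in the rack, round pale wood 34 mm across, dark steel collar (42 mm across) under it, flat bright blade 24 mm wide, 4 mm thick, 80 mm long. Origin: centre of the collar's underside, which sits on the rack's top; +z up the handle (end at 90 mm), x across the blade's width, y normal to its flats. Starts upright in any slot, flats facing along the row.
- chisel_edge (a point): Middle of the broad chisel's cutting edge, 80 mm below its origin along its z; same axes as the chisel.
- chisel_grip (a point): A good place to grip: on the axis of the broad chisel's handle, 60 mm above its origin (30 mm below the handle's end); same axes as the chisel.
- rack: Wooden tool rack fixed to the bench, place and yaw vary: a board 90 mm (x) by 320 mm (y), 14 mm thick, top 90 mm above the bench, on end cheeks 18 mm thick (outer length 356 mm). Four slots 28 mm (x) by 12 mm (y) in a row along y at -105, -35, 35, 105 mm, one tool in each. Origin: on the bench under the board's centre, z up.
- lamp: Green inspection lamp fixed to the bench, its place and yaw vary. Origin: on the bench straight below the centre of the lens; +x is the horizontal direction of the beam, z up. The head (90 mm across) reaches 120 mm back from the lens; the post and the round foot (116 mm across) stand behind, centred at x = -90 mm.
- lamp_lens (a point): Centre of the lamp's pale round lens (80 mm across), 160 mm above the bench; +x points out along the horizontal beam, z up.
- narrow_chisel: Bystander in the rack: thinner, shorter wooden handle (24 mm across, end at z = 72 mm), collar 36 mm across, blade only 9 mm wide. Origin and axes as for the chisel.
- round_file: Bystander in the rack: wooden handle 24 mm across, end at z = 72 mm, collar 36 mm across, thin dark round file 8 mm across. Origin and axes as for the chisel.
- awl: Bystander in the rack: the shortest handle (end at z = 58 mm, 24 mm across), collar 36 mm across, thin pointed spike. Origin and axes as for the chisel.
- oil_bottle: Bystander: brown bottle 52 mm across, 130 mm tall, standing on the bench. Origin: centre of its underside.
- mug: Bystander: white mug 76 mm across, 85 mm tall. Origin: centre of its underside.
- whetstone: Bystander: grey stone 180 x 60 x 28 mm lying flat on the bench. Origin: centre of its underside, x along its length.
- hammer: Bystander: hammer lying on the bench, handle to its -x.
- tin: Bystander: metal tin 68 mm across, 60 mm tall. Origin: centre of its underside.
Mind the look-alikes: they are no part of the job. Leave any turquoise or yellow look-alike of the chisel alone.

How it is judged:
On the way:
1. the broad chisel is drawn straight up, clear of the rack, between the fingers (height (world z) of chisel_edge above 0.1 m and angle between chisel's own z axis and vertical below 0.35 rad and contact force between the fingers and chisel above 1 N), for 0.1 s.
At the end, for the whole second after the job is handed in: Fingers hold the chisel in the air, still, touching neither lamp nor rack; edge end down, axis 31 to 58 degrees from vertical; edge 60 to 140 mm in front of the lens, within 30 mm of the beam's axis sideways and in height; blade's flat faces the beam within 23 degrees; lamp untouched (contact force between the fingers and chisel above 1 N and angle between chisel's own z axis and vertical between 0.55 and 1.02 rad and angle between the y axis of chisel and the x axis of lamp_lens, either way round below 0.4 rad and x of chisel_edge in the frame of lamp_lens between 0.06 and 0.14 m and y of chisel_edge in the frame of lamp_lens between -0.03 and 0.03 m and z of chisel_edge in the frame of lamp_lens between -0.03 and 0.03 m and linear speed of chisel below 0.02 m/s and contact force between chisel and rack below 0.1 N and contact force between chisel and lamp below 0.1 N and contact force between each of the arm, the fingers and lamp below 0.5 N); the arm keeps its last pose, push and grip.
It fails at once if another tool in the rack is pulled up, tipped or shifted (over 25 mm) (distance of any of narrow_chisel, round_file, awl from where it was at the start of the episode above 0.025 m).
It fails at once if a bystander on the bench is shifted by over 25 mm (distance of any of oil_bottle, mug, whetstone, hammer, tin from where it was at the start of the episode above 0.025 m).
It fails at once if the lamp is struck (over 5 N) (contact force between any of the arm, the fingers, chisel and lamp above 5 N).
It also fails if it takes over 42 s, if anything falls off the work surface, if the arm or the gripper's body presses on something with over 40 N, if the wrist force passes 120 N, or if a joint passes its speed limit or range.

## Working session

There is one attempt and no reset: what is moved stays moved. The work goes in short steps, each a Python script; the robot and the scene stay as the last script left them, time stands still between calls to the robot, and variables do not carry over. Pictures are saved under pics/ and viewed, at most 10 in all, crops included, and the job is handed in when it is done.

```bash
mkdir -p pics; ls
cat > h.py <<'E'
import numpy as np, cv2
from scipy.spatial.transform import Rotation as R
from station import r, cams, regions_of
def att(d):
    a=np.array(d["attitude"],float)
    return a if a.shape==(3,3) else R.from_quat(a).as_matrix()
def cloud(d):
    z=d["range_z"].astype(float);K=np.array(d["K"]);v,u=np.mgrid[:z.shape[0],:z.shape[1]]
    p=np.stack([(u-K[0,2])/K[0,0]*z,-(v-K[1,2])/K[1,1]*z,-z],-1)
    w=p@att(d).T+np.array(d["origin"]); w[z<=0]=np.nan
    return w
E
python3 - <<'E'
from h import *
for n in("scene","top"):
    d=cams.get_image(n);cv2.imwrite(f"pics/{n}.png",d["image"]);w=cloud(d)
    print(n,d["origin"],d["attitude"],d["K"],[k for k in d])
    np.savez(f"{n}.npz",w=w,im=d["image"])
    for t in["chisel","narrow_chisel","round_file","awl","rack","lamp","lamp_lens","oil_bottle","mug","whetstone","hammer","tin"]:
        for q in regions_of(t,n)[:3]:
            m=w[q["region"]];print(t,round(q["p"],2),np.round(q["uv"]),len(m),np.round(np.nanmedian(m,0),3),np.round(np.nanmax(m[:,2]),3))
E
```

```text
pics
scene [ 1.04827752 -0.01243917  0.88082021] [0.19855913 0.22609884 0.70686893 0.64014835] [[366.76537808   0.         322.65368343]
 [  0.         366.76537808 192.12293957]
 [  0.           0.           1.        ]] ['image', 'range_z', 'K', 'origin', 'attitude']
chisel 0.95 [272. 198.] 491 [ 0.561 -0.182  0.142] 0.182
chisel 0.85 [230. 273.] 896 [ 0.72  -0.279  0.026] 0.044
chisel 0.81 [296. 172.] 478 [ 0.38  -0.175  0.026] 0.041
narrow_chisel 0.54 [303. 203.] 277 [ 0.563 -0.115  0.122] 0.163
round_file 0.83 [224. 196.] 277 [ 0.549 -0.321  0.126] 0.162
round_file 0.24 [346. 299.] 2171 [0.755 0.006 0.026] 0.031
awl 0.78 [253. 197.] 262 [ 0.553 -0.253  0.115] 0.149
rack 0.7 [262. 211.] 3570 [ 0.566 -0.22   0.088] 0.139
lamp 0.86 [502. 230.] 3148 [0.585 0.371 0.115] 0.206
lamp_lens 0.71 [501. 228.] 3077 [0.586 0.369 0.123] 0.206
lamp_lens 0.5 [376. 189.] 1045 [0.453 0.071 0.049] 0.087
lamp_lens 0.44 [266. 212.] 3457 [ 0.567 -0.216  0.088] 0.133
oil_bottle 0.96 [457. 166.] 572 [0.345 0.294 0.071] 0.131
oil_bottle 0.45 [226. 195.] 281 [ 0.549 -0.321  0.126] 0.162
mug 0.94 [376. 189
[... 827 characters left out ...]
283. 228.] 595 [0.439 0.071 0.012] 0.09
round_file 0.43 [411. 190.] 163 [ 0.535 -0.321  0.128] 0.169
awl 0.54 [385. 190.] 149 [ 0.54  -0.251  0.121] 0.153
lamp 0.97 [181. 184.] 1391 [0.558 0.362 0.172] 0.21
lamp_lens 0.85 [181. 181.] 1286 [0.557 0.36  0.175] 0.21
lamp_lens 0.17 [200. 266.] 326 [0.324 0.29  0.088] 0.137
oil_bottle 0.78 [198. 265.] 309 [0.324 0.289 0.089] 0.137
mug 0.82 [285. 230.] 595 [0.439 0.072 0.014] 0.09
mug 0.29 [200. 265.] 335 [0.323 0.29  0.088] 0.137
whetstone 0.88 [304. 134.] 1155 [0.744 0.004 0.027] 0.04
whetstone 0.23 [180. 185.] 1392 [0.558 0.364 0.172] 0.21
hammer 0.73 [446. 260.] 824 [ 0.348 -0.438  0.023] 0.035
tin 0.79 [231. 142.] 373 [0.708 0.226 0.058] 0.07
```

Run:
```python
import cv2,numpy as np
a=cv2.imread("pics/scene.png")
c=cv2.resize(a[130:310,190:340],None,fx=3.3,fy=3.3,interpolation=cv2.INTER_CUBIC);cv2.imwrite("pics/crop.png",c)
```

```text
(no output)
```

View pics/scene.png

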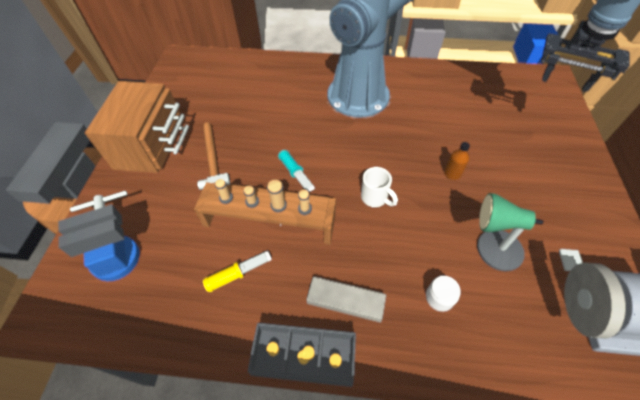

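View pics/crop.png

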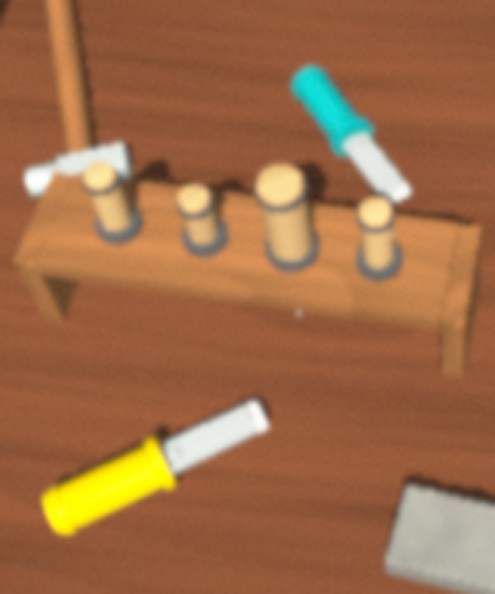

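View pics/top.png

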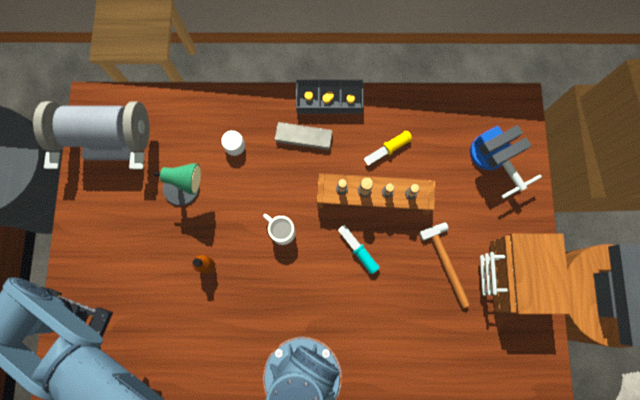

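Scene picture: four pale-handled tools stand in the rack at (224,196), (253,197), (272,198) and (303,203). The look-alikes are turquoise (296,172) and yellow (230,273). (272,198) fits: it is pale wood, clearly the stoutest and tallest, and third of four in the crop. The lamp (502,230) has its lens facing −y, toward the rack.

Run:
```python
from h import *
for n in("scene","top"):
    f=np.load(n+".npz");w=f["w"];P=w.reshape(-1,3);im=f["im"].reshape(-1,3).astype(int)
    ok=~np.isnan(P[:,0])
    b=ok&(abs(P[:,0]-.45)<.2)&(abs(P[:,1]-.15)<.05)&(P[:,2]<.03); print(n,"bench z",np.median(P[b,2]))
    t=ok&(abs(P[:,0]-.55)<.1)&(abs(P[:,1]+.22)<.25)&(abs(P[:,2]-.092)<.01)
    print("rack rect",cv2.minAreaRect((P[t,:2]*1000).astype(np.float32)),np.median(P[t,2]))
    for c in[(.55,-.116),(.545,-.183),(.545,-.252),(.54,-.321)]:
        s=ok&(np.hypot(P[:,0]-c[0],P[:,1]-c[1])<.035)&(P[:,2]>.11)
        zt=np.percentile(P[s,2],95); s&=P[:,2]>zt-.008
        print("top",np.round(zt,3),np.round(cv2.minEnclosingCircle((P[s,:2]*1000).astype(np.float32)),1) if 0 else (np.round((P[s,:2].min(0)+P[s,:2].max(0))/2,3),np.round(np.ptp(P[s,:2],axis=0),3)),s.sum())
    L=ok&(abs(P[:,0]-.56)<.09)&(abs(P[:,1]-.36)<.12)&(P[:,2]>.1)
    q=P[L];col=im[L];g=col[:,1]-np.maximum(col[:,0],col[:,2])
    print("lamp",L.sum(),np.round(q.min(0),3),np.round(q.max(0),3))
    g2=q[g>20]
    print("green axis rect",cv2.minAreaRect((g2[:,:2]*1000).astype(np.float32)),np.round(np.percentile(g2[:,2],[2,98]),3))
    pale=q[(g<20)&(col.sum(1)>380)]; print("pale",len(pale))
    if len(pale)>20:
        c=np.median(pale,0);pale=pale[np.linalg.norm(pale-c,axis=1)<.045];c=pale.mean(0)
        u,s,vt=np.linalg.svd(pale-c);print(np.round(c,3),np.round(vt[2],3),np.round(s,3),np.round(pale.min(0),3),np.round(pale.max(0),3))
```

```text
scene bench z -0.001658662149154666
rack rect ((547.6796875, -221.4176788330078), (356.7897033691406, 93.3185806274414), 86.44015502929688) 0.08828684888993438
top 0.161 (array([ 0.556, -0.117]), array([0.024, 0.025])) 84
top 0.179 (array([ 0.551, -0.185]), array([0.034, 0.036])) 148
top 0.147 (array([ 0.547, -0.254]), array([0.025, 0.022])) 74
top 0.161 (array([ 0.542, -0.324]), array([0.025, 0.025])) 79
lamp 1610 [0.522 0.302 0.1  ] [0.612 0.431 0.206]
green axis rect ((581.0629272460938, 361.2984313964844), (108.70626831054688, 74.77613067626953), 81.52809143066406) [0.155 0.203]
pale 298
[0.569 0.308 0.166] [ 0.133  0.991 -0.003] [0.296 0.287 0.008] [0.532 0.303 0.123] [0.604 0.313 0.202]
top bench z 1.3334255243080406e-05
rack rect ((545.3788452148438, -220.9914093017578), (356.18145751953125, 92.810302734375), 86.40996551513672) 0.09002811759524942
top 0.165 (array([ 0.552, -0.116]), array([0.024, 0.023])) 55
top 0.184 (array([ 0.547, -0.184]), array([0.03 , 0.034])) 97
top 0.151 (array([ 0.544, -0.255]), array([0.024, 0.022])) 55
top 0.167 (array([ 0.537, -0.324]), array([0.024, 0.024])) 42
lamp 913 [0.519 0.303 0.121] [0.606 0.429 0.21 ]
green axis rect ((568.3381958007812, 361.531982421875), (106.96780395507812, 84.0429916381836), 83.11528015136719) [0.171 0.206]
pale 159
[0.565 0.308 0.165] [-0.13  -0.991 -0.007] [0.246 0.235 0.011] [0.528 0.303 0.124] [0.601 0.314 0.203]
```

```bash
cat >> h.py <<'E'
C=np.array([.549,-.1845]); rx=np.array([.998,-.063,0]);rx/=np.linalg.norm(rx)
bx=np.array([-.131,-.991,0]);bx/=np.linalg.norm(bx); lens=np.array([.567,.308,.161])
h=np.array([bx[1],-bx[0],0]); h=h if h[0]<0 else -h
def ori(z,y):
    return R.from_matrix(np.stack([np.cross(y,z),y,z],1)).as_quat()
def down(s): return ori(np.array([0,0,-1.]),s*rx)
Z=np.array([0,0,1.]); cz=(h+Z)/2**.5
def show(s): return ori(-cz, s*(-h+Z)/2**.5)   # tool y ~ +x tilted up
edge=lens+.1*bx
def grip(z): return np.array([C[0],C[1],z-r.hold_point_z])
E
python3 - <<'E'
from h import *
print(r.current_t(),r.current_joint_positions(),r.hold_point_z, edge, edge+.121*cz)
ik=r.inverse_kinematics
for s in(1,-1):
    for nm,p,o in[("hover",grip(.30),down(s)),("grip",grip(.15),down(s)),("lift",grip(.29),down(s)),("mid",[.45,.05,.35],show(s)),("fin",edge+.121*cz,show(s))]:
        j=ik(p,o);print(s,nm,None if j is None else np.round(j,2))
E
```

```text
1.3 [ 1.02869635e+00  1.80803929e-01  1.60699988e+00 -2.58362350e-05
  1.35379435e+00 -2.06308121e-01] 0.0187 [0.55389503 0.20886242 0.161     ] [0.469073   0.22007502 0.24655992]
1 hover [-0.53  0.16  1.55 -0.    1.44 -0.47]
1 grip [-0.53  0.31  1.68 -0.    1.15 -0.47]
1 lift [-0.53  0.16  1.56 -0.    1.42 -0.47]
1 mid [-0.17 -0.77  2.29  0.04  0.84 -0.06]
1 fin [ 0.44 -0.26  2.21 -0.72  0.62  1.05]
-1 hover [-0.53  0.16  1.55 -0.    1.44  2.68]
-1 grip [-0.53  0.31  1.68 -0.    1.15  2.68]
-1 lift [-0.53  0.16  1.56 -0.    1.42  2.68]
-1 mid [-0.17 -0.77  2.29  0.04  0.84  3.08]
-1 fin [ 0.44 -0.26  2.21 -0.72  0.62 -2.09]
```

Run:
```python
from h import *
p=np.array(r.current_eef_pos());r.movel([p[0],p[1],.34],vel=.2)
r.move_ptp(grip(.32),down(1))
T=np.eye(4);T[:3,3]=r.current_eef_pos();T[:3,:3]=R.from_quat(r.current_eef_rot()).as_matrix()
d=cams.get_image("wrist");cv2.imwrite("pics/w.png",d["image"])
K=np.array(d["K"]);z=d["range_z"].astype(float);v,u=np.mgrid[:400,:640]
x=(u-K[0,2])/K[0,0];y=(v-K[1,2])/K[1,1];rr=np.hypot(x,y)+1e-9;k=np.tan(np.minimum(rr,1.5))/rr
p=np.stack([x*k*z,-y*k*z,-z,np.ones_like(z)],-1)
P=(p@(T@np.array(d["T_tool_cam"])).T)[...,:3][(z>0)&(rr<1.3)]
s=(np.hypot(P[:,0]-C[0],P[:,1]-C[1])<.04)&(P[:,2]>.17)&(P[:,2]<.2)
q=P[s];print(len(q),np.round([np.percentile(q[:,2],95),*((q[:,:2].min(0)+q[:,:2].max(0))/2),*np.ptp(q[:,:2],axis=0)],4))
print(r.current_eef_pos(),r.current_t(),r.current_force())
```

```text
1282 [ 0.1814  0.5511 -0.1858  0.0369  0.0366]
[ 0.54926496 -0.1837003   0.30138414] 4.8667 [-0.58396217  0.20756891 -0.2553305 ]
```

View pics/w.png

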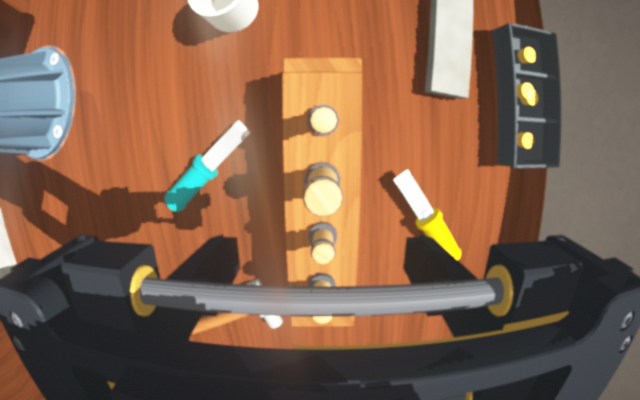

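The wrist view shows the broad chisel's handle at (322,195), centred between the open fingers, with its neighbours at (322,120) and (322,245) clear of the finger paths. The position agrees to 2 mm, so I'll grip and lift.

```bash
sed -i 's/C=np.array(\[.549,-.1845\])/C=np.array([.5503,-.1852])/' h.py
python3 - <<'E'
from h import *
r.movel(grip(.21),vel=.15,orientation=down(1));r.movel(grip(.15),vel=.08)
print(r.current_force());r.set_gripper(0.02);print(r.current_grip_width(),r.current_grip_force(),r.current_force())
r.movel(grip(.17),vel=.05);print(r.current_force(),r.current_grip_width())
r.movel(grip(.29),vel=.1);r.wait(.2)
print(r.current_force(),r.current_grip_width(),r.current_grip_force(),r.current_t())
d=cams.get_image("scene");cv2.imwrite("pics/lift.png",cv2.resize(d["image"][60:320,150:400],None,fx=2,fy=2))
E
```

```text
[0.18665459 0.78003753 0.05112916]
0.033377562431017284 29.999605072662234 [0.07624979 0.42966526 1.08867586]
[ 0.25384328  0.73273414 -2.37477929] 0.033308550271081226
[ 0.63929774  0.18288028 -1.9557086 ] 0.03307500154663675 29.999558245763183 9.6167
```

View pics/lift.png

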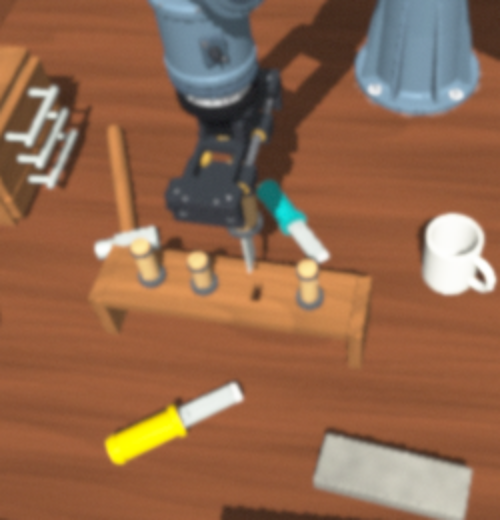

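The lift picture shows the chisel hanging upright in the gripper, with the blade tip at about (250,270) above its empty slot (257,292). The other three tools are still standing. Next I'll carry it to the lamp, coming in along the beam.

Run:
```python
from h import *
r.movel(grip(.35),vel=.15)
F=edge+.121*cz; pre=F+.11*bx+[0,0,.06]
r.move_ptp(pre,show(1)); print(r.current_t(),r.current_eef_pos(),r.current_force())
r.movel(F+[0,0,.0],vel=.06); r.wait(.5)
print(r.current_t(),r.current_eef_pos()-F,r.current_grip_width(),r.current_grip_force(),r.current_force())
for n in("scene","top"):
    d=cams.get_image(n);w=cloud(d);P=w.reshape(-1,3);np.savez(n+"2.npz",w=w,im=d["image"])
    o=np.stack([bx,np.cross(Z,bx),Z],1);Q=(P-lens)@o
    s=(abs(Q[:,0]-.1)<.04)&(abs(Q[:,1])<.06)&(abs(Q[:,2])<.06);q=Q[s]
    print(n,len(q))
    if len(q)>10:
        print(np.round(q[np.argsort(q[:,2])[:8]],3)); c=q.mean(0);u,S,vt=np.linalg.svd(q-c);print(S,np.round(vt,2))
    a=d["image"]; a=a[100:300,400:600] if n=="scene" else a[80:280,130:330]
    cv2.imwrite(f"pics/fin_{n}.png",cv2.resize(a,None,fx=2.5,fy=2.5))
```

```text
11.425 [0.45527008 0.11058278 0.30711367] [-0.17301296  0.81911703 -1.49901032]
14.1667 [-5.70516805e-06  8.84200241e-07 -4.24539251e-06] 0.03332232341854005 29.999677408486605 [ 0.1044352   0.28192507 -1.9780695 ]
scene 133
[[ 0.102 -0.013 -0.003]
 [ 0.103 -0.018 -0.002]
 [ 0.102 -0.009 -0.002]
 [ 0.103 -0.014 -0.001]
 [ 0.102  0.001 -0.001]
 [ 0.103 -0.002  0.   ]
 [ 0.103 -0.003  0.002]
 [ 0.102 -0.013  0.005]]
[0.25985976 0.08821536 0.0234612 ] [[-0.01  0.69 -0.72]
 [-0.13  0.72  0.69]
 [-0.99 -0.1  -0.08]]
top 56
[[ 0.102 -0.015 -0.003]
 [ 0.102 -0.012 -0.001]
 [ 0.103 -0.01   0.002]
 [ 0.102 -0.007  0.003]
 [ 0.101 -0.014  0.006]
 [ 0.102 -0.005  0.006]
 [ 0.102 -0.002  0.006]
 [ 0.103 -0.024  0.009]]
[0.1285698  0.0544664  0.00847118] [[-0.01 -0.62  0.79]
 [-0.1   0.78  0.61]
 [-0.99 -0.07 -0.07]]
```

View pics/fin_scene.png

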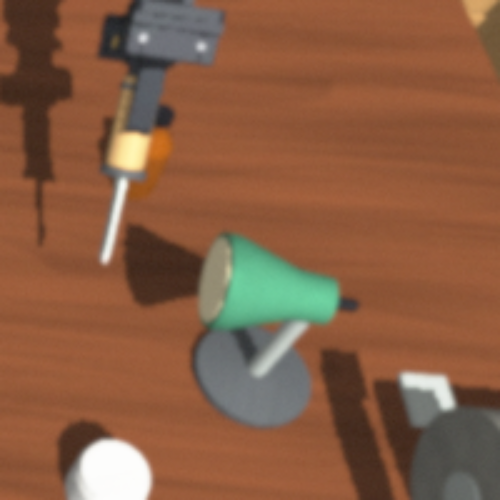

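View pics/fin_top.png

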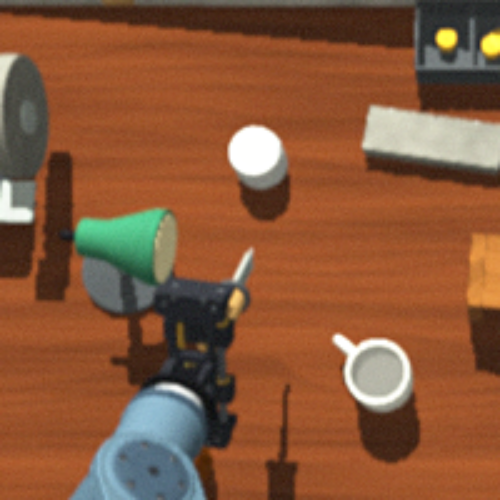

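Both views show the blade tilted about 45° with the edge low and the handle toward the robot. The edge is 0.102 m in front of the lens and within about 13 mm of the beam axis. The blade's normal is within about 8° of the beam, and the measured force is only the chisel's weight. I'll hand it in.

```bash
python3 -c "
from station import r
print(r.job_done())"
```

```text
the job is handed in; nothing more can be done
None
```

I drew the broad chisel straight up out of the rack and handed in with it held at about 45° in the lamp beam, edge about 102 mm from the lens, flat facing the lamp and nothing touching the lamp; no verdict came back.

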